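Sort the bench leftovers into the trays

ROBOT

A 6-joint arm with a two-finger parallel gripper is mounted at the origin on a cart in front of the work surface, level with it; the furniture and walls round the work are solid. World frame = base frame: x ahead of the robot, y to its left, z up, the work surface at z = 0. Lengths are in m, angles in rad, forces in N, time in s.
With the tool pointing down it reaches from about 0.4 to 0.825 m from the base axis. Payload 7 kg.
Tool frame: the origin (TCP) lies on the centre line of the jaws, within the pads' length; the fingertips stand arm.tip_reach ahead of it and the grasp point (between the pads) lies 5 mm behind it (arm.tip_reach is the distance from the TCP to the fingertips, in m); z points along the fingers, y is the line along which they close (so a half turn about z gives the same grasp; the last joint's range is limited). The gripper opens to 88 mm and grips with 3 to 60 N. Pads are 19 mm wide; open, the fingers measure 130 mm over their backs; the gripper's body (78 mm by 193 mm) begins 47 mm behind the grasp point.
Start: joints at [-1.053, 0.359, 0.012, 0, -1.224, -0.288], TCP at [0.154, -0.657, 0.241] pointing down, gripper open.
Joint ranges: [-3.07, 3.07], [-1.43, 2.12], [-1.02, 1.25], [-3.03, 1.67], [-3.05, -0], [-3.03, 3.03]. Speed limits (rad/s): [2.39, 2.39, 3.01, 3.14, 3.14, 3.14].

INTERFACE

Orientations are given as [roll, pitch, yaw] about the fixed x, y, z axes, in that order (R = Rz(yaw) Ry(pitch) Rx(roll)).
In Python, from station import status, optics, order, arm gives the robot as it stands. The module is installed in compiled form; this text tells all that it offers.
- The arm moves only by the shell command python3 -m jog 'ROWS' [FORCE]. ROWS is JSON, a list of rows, each a list of 3 entries, a list of its own where there are three numbers: the gripper command: -1 is shut, 1 is fully open, values between are in proportion, then the shift along the tool's x, y, z in mm, then the turn about the tool's z in rad. A call has 1 to 20 rows; each row is the pose to reach, as a shift and turn from the pose commanded when the call began, along the tool's axes at that moment; what a row does not reach only later rows make up. A row lasts 1/8 s, in which the tool goes at most 62.5 mm and 10.7 degrees, less where a joint would pass 70% of its speed; a pose out of reach is approached as far as the arm can. A call with a gripper value outside its range is refused whole. The fingers move at their own pace and stop on an object; FORCE is the grip in N (left out, the last holds). Time passes only in rows, so rows that repeat a pose let the fingers close. It gives the time, the measured TCP pose, the force, the opening and the grip force at its end, in the units of the state.
- status.get_state(): the state, without advancing time (a new reading comes with each control period).
- optics.grab_frame(name): name is "scene" or "top" or "wrist"; returns a dict with "color" (400x640x3 uint8, red, green, blue), "mtx" (3x3 intrinsics, pixels), "cam_to_world" (4x4, takes a point from camera to world coordinates). Camera axes: x right, y down, z forward; pixel columns grow to the right and rows downward; lengths in m; the calibration is good to about 2 mm. The wrist camera is an equidistant fisheye: a pixel r from the principal point sees the ray r / f radians off the axis. A picture is of the moment at which its call begins. There is no depth.
- order.job_done(): hands the job in; it is judged then, once.
The state is a dict: "t": time; "q": joint angles; "qd": joint speeds; "joint_efforts": joint torques, N m; "eef_pos": TCP position; "ee_rot": TCP orientation; "force": force on the tool from outside, world axes, zero at the start; "moment": the same for the moment, N m; "width": finger opening in m; "gripper_force": force on a finger pad.
Only numpy, scipy, OpenCV 4.12 (cv2) and the standard library are available. Lean on these libraries where they do the work, as an engineer would, in place of code of your own. Each camera call takes 0.05 s, during which the arm holds its last target. There are 200 camera calls.

TASK

Sort the five loose leftovers that lie on the bench in front of the trays, between the spectacles and the mug: both hexagon nuts in the blue tray, both dark steel tube offcuts in the yellow tray and the wooden block in the green tray. Set each piece down, without dropping it, so that it rests flat on the tray's floor the same side up as it lies now, not on top of another piece or on the rim. Leave the spectacles and the mug where they are.

Things in the scene. Friction and masses are not known exactly. Their poses are not given: they have to be found in the camera images.
- large_nut: large grey steel hexagon nut lying flat: 31 mm across the flats (its x axis), 35 mm across the corners (y), 16 mm high; about 0.07 kg; origin at the centre of its underside, z up.
- small_nut: smaller grey steel hexagon nut lying flat: 25 mm across the flats (its x axis), 28 mm across the corners (y), 13 mm high; about 0.04 kg; origin at the centre of its underside, z up.
- tube_a: dark steel square-tube offcut, lying on its side: 100 mm long (its y axis), 30 mm wide (x), 30 mm high (z), open at the ends, about 0.2 kg, origin at the centre of its underside; best gripped across its 30 mm width at mid-length. There are two alike; both belong in the yellow tray.
- tube_b: dark steel square-tube offcut, lying on its side: 100 mm long (its y axis), 30 mm wide (x), 30 mm high (z), open at the ends, about 0.2 kg, origin at the centre of its underside; best gripped across its 30 mm width at mid-length. There are two alike; both belong in the yellow tray.
- timber: pale wooden block lying on its side: 120 mm long (its y axis), 45 mm wide (x), 45 mm high (z); origin at the centre of its underside; grip it across the 45 mm width at mid-length.
- blue_tray: blue plastic sorting tray for nuts, open on top, fixed to the bench. Outside 160 (its x) x 200 (its y) x 30 mm high with the rolled rim; inside 152 x 192 mm, walls 4 mm (rim 6 mm thick), floor 4 mm thick. Origin: centre of the underside, on the bench top, so the inner floor is 4 mm above it; z up; a card holder sits on its -x side. Yaw is within 0.1 rad of the world axes.
- yellow_tray: yellow plastic sorting tray for steel offcuts, open on top, fixed to the bench. Outside 160 (its x) x 200 (its y) x 30 mm high with the rolled rim; inside 152 x 192 mm, walls 4 mm (rim 6 mm thick), floor 4 mm thick. Origin: centre of the underside, on the bench top, so the inner floor is 4 mm above it; z up; a card holder sits on its -x side. Yaw is within 0.1 rad of the world axes.
- green_tray: green plastic sorting tray for wood, open on top, fixed to the bench. Outside 160 (its x) x 200 (its y) x 30 mm high with the rolled rim; inside 152 x 192 mm, walls 4 mm (rim 6 mm thick), floor 4 mm thick. Origin: centre of the underside, on the bench top, so the inner floor is 4 mm above it; z up; a card holder sits on its -x side. Yaw is within 0.1 rad of the world axes.
- spectacles: red-framed spectacles lying open on the bench to the robot's right, about 141 x 142 x 42 mm, loose and light; origin at the centre of the underside. To be left alone.
- mug: salmon-coloured mug, 94 mm high, 86 mm across and 116 mm with its handle, standing on the bench to the robot's left, loose; origin at the centre of the underside. To be left alone.

How it is judged:
By the outcome, as a careful person would: the job done as asked, in the order asked, and still so for the second after the job is handed in, with the robot touching nothing.
It also fails if it takes over 141 s, if anything falls off the work surface, if the arm or the gripper's body presses on something with over 40 N, if the wrist force passes 120 N, or if a joint passes its speed limit or range.

## Working session

There is one attempt and no reset: what is moved stays moved. The work goes in short steps, Python scripts to look and compute and a shell command to move; the robot and the scene stay as the last step left them, time stands still between calls to the robot, and variables do not carry over. Pictures are saved under pics/ and viewed, at most 14 in all, crops included, and the job is handed in when it is done.

```bash
mkdir -p pics
python3 - <<'E'
from station import status, optics, order, arm
import cv2,numpy as np
print(status.get_state(), arm.tip_reach)
for n in("scene","top"):
    f=optics.grab_frame(n); cv2.imwrite(f"pics/{n}0.png",f["color"][:,:,::-1]); print(n,f["mtx"].tolist(),np.round(f["cam_to_world"],4).tolist())
E
```

```text
{'t': 0.0, 'q': array([-1.05292075e+00,  3.59366475e-01,  1.10595430e-02, -3.26125502e-04,
       -1.22408764e+00, -2.88087427e-01]), 'qd': array([ 0.00073666, -0.00220402,  0.00169702,  0.00164867, -0.00113211,
        0.00080325]), 'joint_efforts': array([ 1.02368849e-03, -5.82727182e+01,  2.93052775e+01,  6.99730530e+00,
        6.86197905e-03, -2.02287520e-04]), 'eef_pos': array([ 0.15360146, -0.6568186 ,  0.23964049]), 'ee_rot': array([ 3.13997316e+00, -1.60187093e-04, -2.91191544e+00]), 'force': array([ 0.35613097,  0.14021517, -0.85276263]), 'moment': array([-0.02639933, -0.01703885,  0.00506854]), 'gripper_force': 0.0, 'width': 0.08751782406351365} 0.014
scene [[376.1094873607392, 0.0, 320.6293069108646], [0.0, 376.1094873607392, 192.71881328621663], [0.0, 0.0, 1.0]] [[0.5305, -0.3428, 0.7753, -0.5033], [-0.8477, -0.213, 0.4858, -0.6257], [-0.0014, -0.9149, -0.4036, 0.5579], [0.0, 0.0, 0.0, 1.0]]
top [[448.4900411095777, 0.0, 318.5896464345172], [0.0, 448.4900411095777, 197.76566840431232], [0.0, 0.0, 1.0]] [[-0.0143, -0.9839, 0.1782, 0.2376], [-0.9999, 0.0143, -0.0011, 0.0166], [-0.0015, -0.1782, -0.984, 1.5786], [0.0, 0.0, 0.0, 1.0]]
```

View pics/scene0.png

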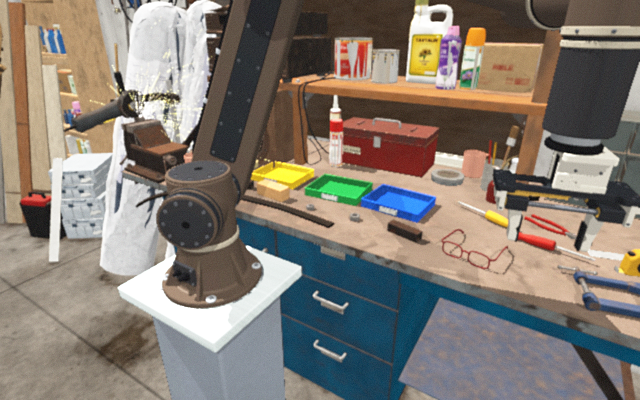

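View pics/top0.png

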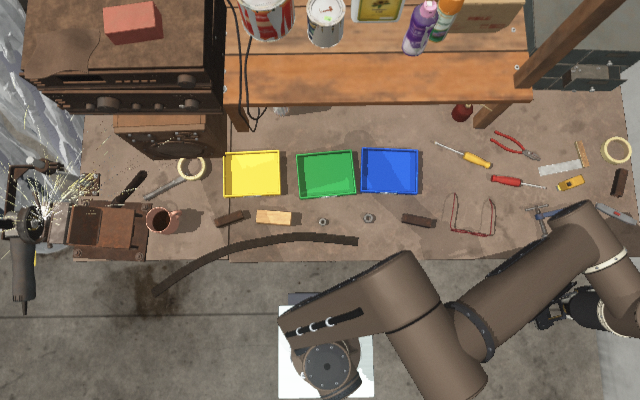

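The scene view shows the trays in a row, with tube, nuts and timber in front. In the top view, yellow is at (252,173), green at (327,174) and blue at (389,170). The tubes are at (231,217) and (418,220), the timber at (273,217) and the nuts at (323,221) and (368,217). A curved dark strip lies along the bench edge.

```bash
cat > h.py <<'E'
from station import status, optics, arm
import cv2,numpy as np
def ray(f,u,v,fish):
    K=f["mtx"];T=f["cam_to_world"]
    x=(u-K[0,2])/K[0,0];y=(v-K[1,2])/K[1,1]
    if fish:
        r=np.hypot(x,y);s=np.sin(r)/max(r,1e-9);d=np.array([x*s,y*s,np.cos(r)])
    else:d=np.array([x,y,1])
    return T[:3,3],T[:3,:3]@d
def P(f,pts,z,fish=False):
    out=[]
    for u,v in np.reshape(pts,(-1,2)):
        o,d=ray(f,u,v,fish);out.append(o+d*(z-o[2])/d[2])
    return np.array(out)
def rect(pts):
    """min-area rect of world points (mm): centre, long, short, yaw of long axis"""
    (c,(w,h),a)=cv2.minAreaRect((pts[:,:2]*1000).astype(np.float32))
    if w<h:w,h,a=h,w,a+90
    return np.round(c,1),round(w,1),round(h,1),round((a+90)%180-90,1)
def blob(m,minA=10):
    cs,_=cv2.findContours(m.astype(np.uint8),cv2.RETR_EXTERNAL,cv2.CHAIN_APPROX_NONE)
    return [c for c in sorted(cs,key=cv2.contourArea,reverse=True) if cv2.contourArea(c)>minA]
E
python3 - <<'E'
from h import *
f=optics.grab_frame("top");im=f["color"];hsv=cv2.cvtColor(im,cv2.COLOR_RGB2HSV)
H,S,V=[hsv[...,i].astype(int) for i in range(3)]
for n,lo,hi in(("yellow",24,34),("green",50,80),("blue",100,125)):
    m=(H>=lo)&(H<=hi)&(S>130);m[:130]=0;m[210:]=0
    c=blob(m)[0];print(n,rect(P(f,c,0.03)))
roi=np.zeros(H.shape,bool);roi[205:232,205:445]=1
m=roi&(V<75)
for c in blob(m): print("dark",c.mean((0,1)),rect(P(f,c,0.015)))
b=im[205:232,205:445];cv2.imwrite("pics/crop.png",cv2.resize(im[140:260,200:440],None,fx=3.3,fy=3.3,interpolation=cv2.INTER_CUBIC)[:,:,::-1])
for n,p,z in(("timber",(273,217),.03),("nutL",(323,221),.008),("nutR",(368,217),.008),("mug",(160,220),.05),("spec",(472,213),.02),("shelf edge",(380,103),.3),("shelfedge0.4",(380,103),.4)): print(n,np.round(P(f,p,z),3))
E
```

```text
yellow (array([611.8, 253.2]), 198.5, 163.5, -88.6)
green (array([603.9, -11. ]), 199.1, 161.7, -85.4)
blue (array([ 613.3, -235.3]), 201.6, 164.2, 86.6)
dark [232.19402985 221.05970149] (array([439.1, 323.7]), 100.3, 28.2, -58.0)
dark [420.58227848 223.96202532] (array([ 424. , -336.2]), 119.5, 24.7, 89.2)
timber [[0.452 0.175 0.03 ]]
nutL [[0.439 0.    0.008]]
nutR [[ 0.45  -0.159  0.008]]
mug [[0.445 0.561 0.05 ]]
spec [[ 0.458 -0.523  0.02 ]]
shelf edge [[ 0.756 -0.174  0.3  ]]
shelfedge0.4 [[ 0.716 -0.159  0.4  ]]
```

View pics/crop.png

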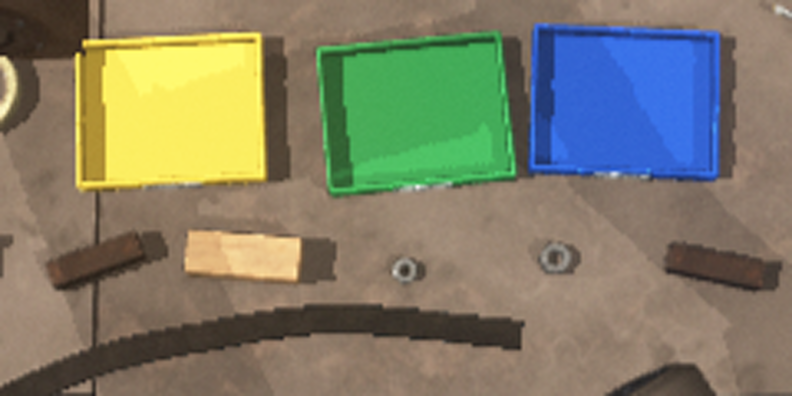

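Trays match their sizes: yellow is at (.612,.253) with yaw +1.4°, green at (.604,-.011) with +4.6°, and blue at (.613,-.235) with -3.4°. The right-hand nut, at crop (556,257), is the larger one. Next I move the wrist camera above it.

```bash
cat >> h.py <<'E'
def go(x,y,z,yawdeg):
    s=status.get_state();p=s["eef_pos"];w=s["ee_rot"][2]
    d=(np.array([x,y,z])-p)*1000
    c,n=np.cos(w),np.sin(w)
    t=np.radians((np.degrees(w)-yawdeg+180)%360-180)
    print("t",round(s["t"],2),"pos",np.round(p,4),"yaw",round(np.degrees(w),2),"q6",round(s["q"][5],2),"w",round(s["width"],4),"| shift",np.round([c*d[0]+n*d[1],n*d[0]-c*d[1],-d[2]],1),"turn",round(t,3))
E
python3 -c "
from h import *
go(.44,-.15,.24,-90)"
```

```text
t 0.15 pos [ 0.1536 -0.6569  0.2398] yaw -166.84 q6 -0.29 w 0.0874 | shift [-3.943e+02  4.284e+02 -2.000e-01] turn -1.341
```

```bash
python3 -m jog '[[1,[-394,428,0],-1.341],[1,[-394,428,0],-1.341],[1,[-394,428,0],-1.341],[1,[-394,428,0],-1.341],[1,[-394,428,0],-1.341],[1,[-394,428,0],-1.341],[1,[-394,428,0],-1.341],[1,[-394,428,0],-1.341],[1,[-394,428,0],-1.341],[1,[-394,428,0],-1.341],[1,[-394,428,0],-1.341],[1,[-394,428,0],-1.341],[1,[-394,428,0],-1.341],[1,[-394,428,0],-1.341],[1,[-394,428,0],-1.341],[1,[-394,428,0],-1.341]]'
python3 - <<'E'
from h import *
f=optics.grab_frame("wrist");cv2.imwrite("pics/w1.png",f["color"][:,:,::-1]);print(f["mtx"].tolist(),np.round(f["cam_to_world"],3).tolist())
go(.45,-.159,.24,-90)
E
```

```text
t: 2.15
eef_pos: [0.4398, -0.151, 0.2406]
ee_rot: [-3.142, 0.0, -1.571]
force: [-0.5, -0.5, -0.3]
width: 0.0878
gripper_force: 0.0
[[309.70691628693146, 0.0, 318.81330927432793], [0.0, 309.70691628693146, 198.5911333533777], [0.0, 0.0, 1.0]] [[-1.0, -0.001, -0.0, 0.44], [-0.001, 0.953, 0.304, -0.235], [-0.0, 0.304, -0.953, 0.384], [0.0, 0.0, 0.0, 1.0]]
t 2.2 pos [ 0.4399 -0.1509  0.2406] yaw -90.02 q6 -0.09 w 0.0875 | shift [  8.1 -10.1   0.6] turn -0.0
```

View pics/w1.png

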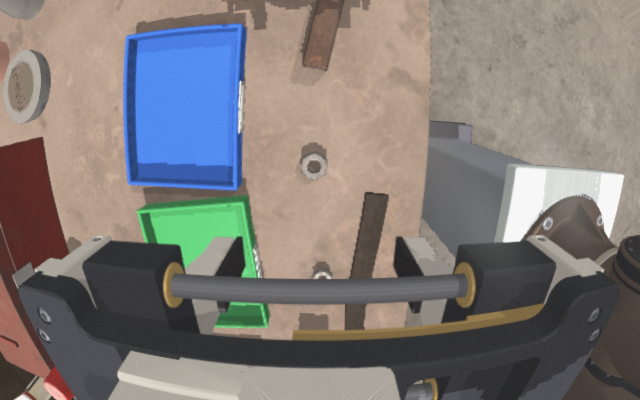

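The wrist view shows the big nut at (314,166), the small nut partly hidden at (322,278), and the end of the right tube at (322,40). I'll measure the nut here.

```bash
cat >> h.py <<'E'
def nut(f,u,v,z,name,thr=45,R=22):
    im=f["color"];u0,v0=u-R,v-R
    c=cv2.resize(im[v0:v+R,u0:u+R],None,fx=8,fy=8,interpolation=cv2.INTER_CUBIC)
    h=cv2.cvtColor(c,cv2.COLOR_RGB2HSV);m=(h[...,1]<thr)&(h[...,2]>70)
    b=cv2.convexHull(blob(m,200)[0]);o=c.copy();cv2.drawContours(o,[b],-1,(255,0,0),1)
    cv2.imwrite(name,np.hstack([c,o])[:,:,::-1])
    w=P(f,(b[:,0]+.5)/8-.5+[u0,v0],z,True)[:,:2]*1000
    a=np.radians(np.arange(0,180,3));ex=[np.ptp(w@[np.cos(t),np.sin(t)]) for t in a]
    ctr=[(w@[1,0]).min()/2+(w@[1,0]).max()/2,(w@[0,1]).min()/2+(w@[0,1]).max()/2]
    print("ctr",np.round(ctr,1),"widths by dir",[(int(round(np.degrees(t))),round(e,1)) for t,e in zip(a,ex)][::2])
E
python3 - <<'E'
from h import *
nut(optics.grab_frame("wrist"),314,166,.012,"pics/n1.png")
E
```

```text
ctr [ 446.2 -158.5] widths by dir [(0, np.float64(31.9)), (6, np.float64(32.9)), (12, np.float64(33.7)), (18, np.float64(34.3)), (24, np.float64(34.6)), (30, np.float64(34.8)), (36, np.float64(34.9)), (42, np.float64(34.6)), (48, np.float64(34.2)), (54, np.float64(33.9)), (60, np.float64(34.4)), (66, np.float64(35.1)), (72, np.float64(36.0)), (78, np.float64(36.6)), (84, np.float64(36.8)), (90, np.float64(36.6)), (96, np.float64(36.2)), (102, np.float64(35.4)), (108, np.float64(34.4)), (114, np.float64(33.5)), (120, np.float64(33.9)), (126, np.float64(34.7)), (132, np.float64(35.3)), (138, np.float64(35.5)), (144, np.float64(35.5)), (150, np.float64(35.2)), (156, np.float64(34.8)), (162, np.float64(34.2)), (168, np.float64(33.3)), (174, np.float64(32.2))]
```

View pics/n1.png

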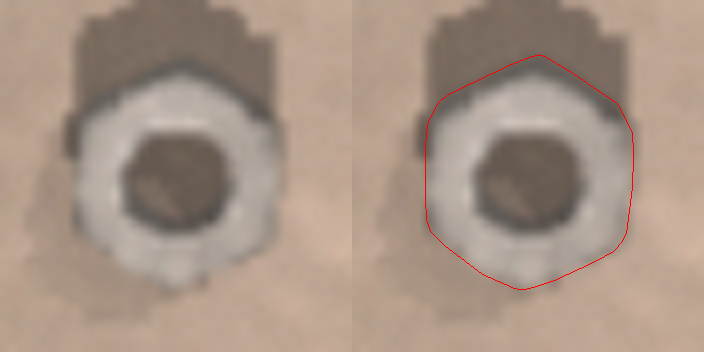

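The flats face world x (about -2°) and the centre is about (.446,-.158). I'll approach with partly open jaws.

```bash
python3 -c "
from h import *
go(.446,-.158,.016,-92)"
```

```text
t 2.25 pos [ 0.4399 -0.1508  0.2406] yaw -90.01 q6 -0.09 w 0.0874 | shift [  7.2  -6.1 224.6] turn 0.035
```

```bash
python3 -m jog '[[0.2,[7,-6,60],0.035],[0.2,[7,-6,110],0.035],[0.2,[7,-6,150],0.035],[0.2,[7,-6,180],0.035],[0.2,[7,-6,200],0.035],[0.2,[7,-6,212],0.035],[0.2,[7,-6,220],0.035],[0.2,[7,-6,224.5],0.035],[0.2,[7,-6,224.5],0.035],[-0.4,[7,-6,224.5],0.035],[-0.4,[7,-6,224.5],0.035],[-0.4,[7,-6,224.5],0.035],[-0.4,[7,-6,224.5],0.035],[-0.4,[7,-6,224.5],0.035],[-0.4,[7,-6,224.5],0.035]]' 25
python3 -c "
from h import *
go(.613,-.235,.12,-93)"
```

```text
t: 4.12
eef_pos: [0.4461, -0.1577, 0.0163]
ee_rot: [-3.141, -0.0, -1.606]
force: [-0.6, 1.7, 5.5]
width: 0.0305
gripper_force: 25.0
t 4.12 pos [ 0.4461 -0.1577  0.0163] yaw -92.0 q6 -0.11 w 0.0305 | shift [  71.4 -169.5 -103.7] turn 0.018
```

```bash
python3 -c "
from h import *
go(.611,-.190,.12,-93)"
python3 -m jog '[[-0.4,[0,0,-20],0],[-0.4,[0,0,-50],0],[-0.4,[0,0,-90],0],[-0.4,[0,0,-90],0]]'
python3 -c "
from h import *
go(.611,-.190,.02,-93)"
```

```text
t 4.12 pos [ 0.4461 -0.1577  0.0163] yaw -92.0 q6 -0.11 w 0.0305 | shift [  26.5 -165.9 -103.7] turn 0.018
t: 4.62
eef_pos: [0.4478, -0.1577, 0.1086]
ee_rot: [-3.136, 0.0, -1.605]
force: [-0.5, -0.1, -1.5]
width: 0.0307
gripper_force: 25.0
t 4.62 pos [ 0.4478 -0.1577  0.1086] yaw -91.99 q6 -0.11 w 0.0307 | shift [  26.6 -164.2   88.6] turn 0.018
```

```bash
python3 -m jog '[[-0.4,[8,-45,0],0.018],[-0.4,[18,-95,0],0.018],[-0.4,[24,-140,0],0.018],[-0.4,[26.5,-166,0],0.018],[-0.4,[26.5,-166,0],0.018],[-0.4,[26.5,-166,30],0.018],[-0.4,[26.5,-166,55],0.018],[-0.4,[26.5,-166,70],0.018],[-0.4,[26.5,-166,78],0.018],[-0.4,[26.5,-166,83],0.018],[-0.4,[26.5,-166,86],0.018],[-0.4,[26.5,-166,86],0.018],[-0.4,[26.5,-166,86],0.018]]'
python3 -c "
from h import *
go(.611,-.190,.02,-93)"
```

```text
t: 6.25
eef_pos: [0.6111, -0.19, 0.0205]
ee_rot: [-3.141, 0.0, -1.624]
force: [-0.2, -0.6, -0.4]
width: 0.0308
gripper_force: 25.0
t 6.25 pos [ 0.6111 -0.19    0.0205] yaw -93.04 q6 -0.06 w 0.0308 | shift [-0.   0.1  0.5] turn -0.001
```

```bash
python3 -m jog '[[-0.4,[0,0,0.4],0],[-0.4,[0,0,0.8],0],[-0.4,[0,0,0.8],0]]'
```

```text
t: 6.62
eef_pos: [0.6111, -0.1901, 0.0204]
ee_rot: [-3.141, -0.0, -1.623]
force: [-3.2, 0.7, 6.7]
width: 0.0305
gripper_force: 25.0
```

```bash
python3 -m jog '[[-0.2,[0,0,0.5],0],[0,[0,0,0.5],0],[0.14,[0,0,0.5],0],[0.14,[0,0,0.5],0],[0.14,[0,0,0.5],0],[0.14,[0,0,-20],0],[0.14,[0,0,-70],0],[0.14,[0,0,-130],0],[0.14,[0,0,-180],0],[0.14,[0,0,-180],0]]'
python3 -c "
from h import *
go(.44,.07,.2,-90)"
```

```text
t: 7.88
eef_pos: [0.6133, -0.1905, 0.2046]
ee_rot: [-3.133, -0.001, -1.623]
force: [-0.6, -0.3, -0.8]
width: 0.0499
gripper_force: 0.0
t 7.88 pos [ 0.6133 -0.1905  0.2046] yaw -93.01 q6 -0.06 w 0.0499 | shift [-251.   186.7    4.6] turn -0.052
```

```bash
python3 -m jog '[[0,[-60,40,0],-0.052],[0,[-120,80,0],-0.052],[0,[-170,130,0],-0.052],[0,[-215,170,0],-0.052],[0,[-251,185,0],-0.052],[0,[-251,185,0],-0.052],[0,[-251,185,0],-0.052],[0,[-251,185,0],-0.052]]'
python3 - <<'E'
from h import *
f=optics.grab_frame("wrist");cv2.imwrite("pics/w2.png",f["color"][:,:,::-1])
go(.44,.07,.2,-90)
E
```

```text
t: 8.88
eef_pos: [0.4397, 0.0695, 0.1989]
ee_rot: [3.141, -0.0, -1.574]
force: [0.0, 0.6, -1.3]
width: 0.0437
gripper_force: 0.0
t 8.93 pos [0.4397 0.0693 0.1989] yaw -90.18 q6 -0.61 w 0.0437 | shift [-0.7 -0.3 -1.1] turn -0.003
```

View pics/w2.png

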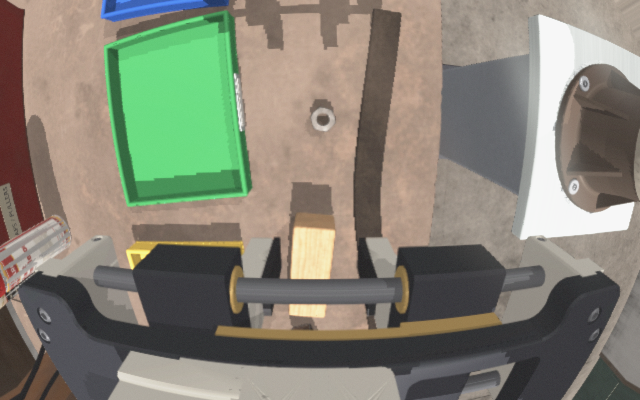

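Small nut at (322,120), timber at (313,250) and the strip's left edge at px 362.

Run:
```python
from h import *
f=optics.grab_frame("wrist")
nut(f,322,120,.010,"pics/n2.png")
print(P(f,[(362,120),(365,140)],0,True))
```

```text
ctr [435.6   2.8] widths by dir [(0, np.float64(26.9)), (6, np.float64(26.5)), (12, np.float64(26.2)), (18, np.float64(26.2)), (24, np.float64(26.8)), (30, np.float64(27.5)), (36, np.float64(28.0)), (42, np.float64(28.2)), (48, np.float64(28.2)), (54, np.float64(27.9)), (60, np.float64(27.6)), (66, np.float64(27.0)), (72, np.float64(26.3)), (78, np.float64(26.3)), (84, np.float64(27.0)), (90, np.float64(27.6)), (96, np.float64(28.2)), (102, np.float64(28.5)), (108, np.float64(28.4)), (114, np.float64(28.2)), (120, np.float64(27.7)), (126, np.float64(27.0)), (132, np.float64(26.4)), (138, np.float64(26.2)), (144, np.float64(26.6)), (150, np.float64(27.0)), (156, np.float64(27.4)), (162, np.float64(27.6)), (168, np.float64(27.7)), (174, np.float64(27.4))]
[[0.39183688 0.00420933 0.        ]
 [0.38799075 0.02659313 0.        ]]
```

View pics/n2.png

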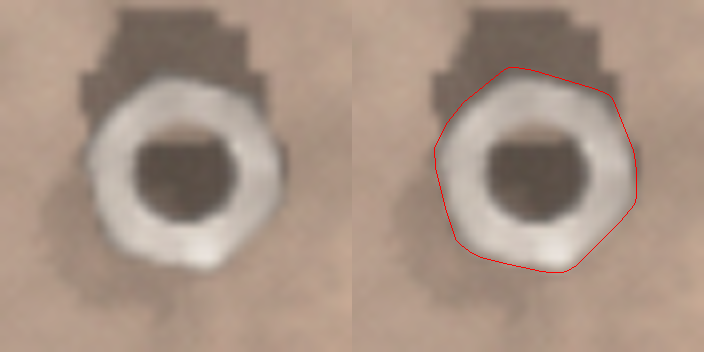

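Flat normals are near +15.5°, so I'll use yaw -74.5 with the jaws opened to 38 mm.

```bash
python3 -c "
from h import *
go(.4356,.0033,.016,-74.5)"
```

```text
t 8.97 pos [0.4397 0.0693 0.1989] yaw -90.19 q6 -0.61 w 0.0441 | shift [ 66.    3.9 182.9] turn -0.274
```

```bash
python3 -m jog '[[-0.136,[30,2,0],-0.15],[-0.136,[60,4,20],-0.274],[-0.136,[66,4,70],-0.274],[-0.136,[66,4,110],-0.274],[-0.136,[66,4,140],-0.274],[-0.136,[66,4,160],-0.274],[-0.136,[66,4,172],-0.274],[-0.136,[66,4,179],-0.274],[-0.136,[66,4,183],-0.274],[-0.136,[66,4,183],-0.274],[-0.55,[66,4,183],-0.274],[-0.55,[66,4,183],-0.274],[-0.55,[66,4,183],-0.274],[-0.55,[66,4,183],-0.274],[-0.55,[66,4,183],-0.274]]' 25
python3 -c "
from h import *
go(.611,-.280,.1,-93)"
```

```text
t: 10.85
eef_pos: [0.4356, 0.0046, 0.0166]
ee_rot: [-3.141, 0.0, -1.298]
force: [-1.5, 0.9, 6.1]
width: 0.0242
gripper_force: 25.0
t 10.85 pos [0.4356 0.0046 0.0166] yaw -74.35 q6 -0.19 w 0.0242 | shift [321.4 -92.1 -83.4] turn 0.326
```

```bash
python3 -m jog '[[-0.55,[0,0,-20],0],[-0.55,[0,0,-55],0],[-0.55,[30,-8,-84],0.05],[-0.55,[75,-20,-84],0.1],[-0.55,[125,-35,-84],0.15],[-0.55,[175,-50,-84],0.2],[-0.55,[225,-65,-84],0.25],[-0.55,[270,-78,-84],0.3],[-0.55,[305,-88,-84],0.326],[-0.55,[321,-92,-84],0.326],[-0.55,[321,-92,-84],0.326],[-0.55,[321,-92,-84],0.326],[-0.55,[321,-92,-84],0.326]]'
python3 -c "
from h import *
go(.611,-.280,.021,-93)"
```

```text
t: 12.48
eef_pos: [0.6103, -0.2789, 0.1006]
ee_rot: [-3.141, 0.0, -1.623]
force: [-0.1, 0.4, 0.4]
width: 0.0241
gripper_force: 25.0
t 12.47 pos [ 0.6103 -0.2789  0.1006] yaw -92.97 q6 0.09 w 0.0241 | shift [ 1.1 -0.8 79.6] turn 0.001
```

```bash
python3 -m jog '[[-0.55,[0,0,30],0],[-0.55,[0,0,55],0],[-0.55,[0,0,68],0],[-0.55,[0,0,75],0],[-0.55,[0,0,79],0],[-0.55,[0,0,80],0],[-0.55,[0,0,80.5],0],[-0.55,[0,0,80.5],0]]'
```

```text
t: 13.48
eef_pos: [0.6108, -0.28, 0.0207]
ee_rot: [-3.141, -0.0, -1.624]
force: [-1.7, 2.0, 5.6]
width: 0.0242
gripper_force: 25.0
```

```bash
python3 -c "
from h import *
go(.42,-.26,.2,-90)"
python3 -m jog '[[-0.4,[0,0,0],0],[-0.2,[0,0,0],0],[-0.09,[0,0,0],0],[-0.09,[0,0,0],0],[-0.09,[0,0,-15],0],[-0.09,[0,0,-60],0],[0,[0,20,-110],0],[0,[0,70,-160],0],[0,[-10,120,-179],-0.03],[0,[-10,165,-179],-0.052],[0,[-10,192,-179],-0.052],[0,[-10,192,-179],-0.052],[0,[-10,192,-179],-0.052],[0,[-10,192,-179],-0.052]]'
python3 - <<'E'
from h import *
f=optics.grab_frame("wrist");cv2.imwrite("pics/w3.png",f["color"][:,:,::-1])
go(.42,-.26,.2,-90)
E
```

```text
t 13.47 pos [ 0.6108 -0.28    0.0207] yaw -93.03 q6 0.09 w 0.0242 | shift [  -9.8  191.6 -179.3] turn -0.053
t: 15.22
eef_pos: [0.4201, -0.2598, 0.1989]
ee_rot: [-3.141, -0.0, -1.572]
force: [0.7, 0.1, -0.7]
width: 0.044
gripper_force: 0.0
t 15.28 pos [ 0.4199 -0.2598  0.1987] yaw -90.05 q6 0.15 w 0.0438 | shift [ 0.2 -0.1 -1.3] turn -0.001
```

View pics/w3.png

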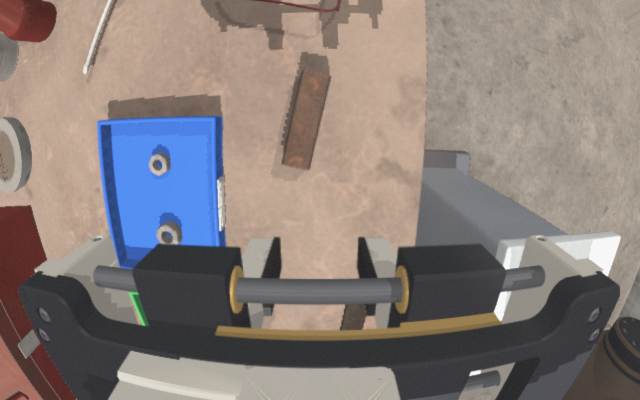

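Both nuts lie flat in the blue tray at (159,164) and (168,235). The tube's top face spans about (305,70) to (297,167).

```bash
cat >> h.py <<'E'
def face(f,box,z,cond,name=None):
    u0,v0,u1,v1=box;c=cv2.resize(f["color"][v0:v1,u0:u1],None,fx=4,fy=4,interpolation=cv2.INTER_CUBIC)
    h=cv2.cvtColor(c,cv2.COLOR_RGB2HSV).astype(int);m=cond(h[...,0],h[...,1],h[...,2]).astype(np.uint8)
    m=cv2.morphologyEx(m,cv2.MORPH_OPEN,np.ones((9,9)))
    b=blob(m,200)[0];print(rect(P(f,(b[:,0]+.5)/4-.5+[u0,v0],z,True)))
    if name:
        o=c.copy();cv2.drawContours(o,[b],-1,(255,0,0),1);cv2.imwrite(name,np.hstack([c,o])[:,:,::-1])
E
python3 - <<'E'
from h import *
f=optics.grab_frame("wrist")
h=cv2.cvtColor(f["color"],cv2.COLOR_RGB2HSV)
print([h[120,u].tolist() for u in range(284,330,3)])
face(f,(265,50,345,185),.03,lambda H,S,V:(S>95)&(V<130),"pics/t1.png")
E
```

```text
[[11, 57, 151], [9, 52, 99], [11, 58, 88], [10, 83, 126], [11, 82, 130], [10, 82, 125], [11, 87, 132], [11, 84, 128], [11, 84, 128], [12, 79, 126], [11, 79, 129], [10, 78, 124], [14, 61, 138], [14, 58, 181], [11, 59, 176], [12, 58, 180]]Traceback (most recent call last):
  File "<stdin>", line 5, in <module>
  File "h.py", line 43, in face
    b=blob(m,200)[0];print(rect(P(f,(b[:,0]+.5)/4-.5+[u0,v0],z,True)))
      ~~~~~~~~~~~^^^
IndexError: list index out of range
```

Run:
```python
from h import *
f=optics.grab_frame("wrist")
face(f,(265,50,345,185),.03,lambda H,S,V:(S>69)&(V<145)&(V>80),"pics/t1.png")
```

```text
(array([ 433.8, -326.1]), 99.1, 27.9, 77.4)
```

View pics/t1.png

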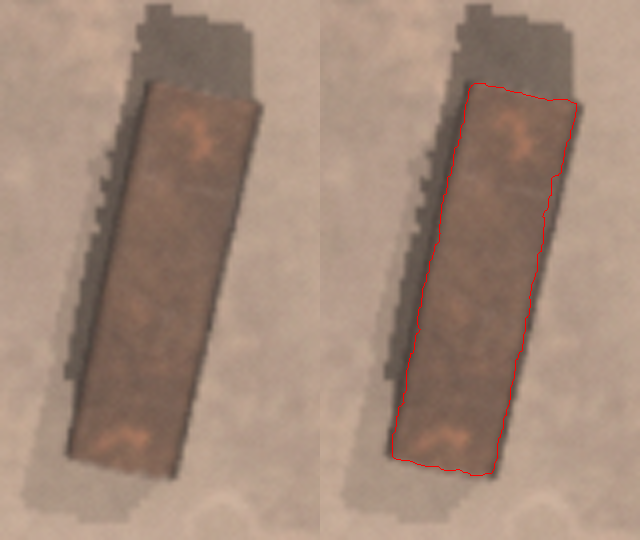

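The top face fits well: 99 x 28 mm, centre (.4335,-.326), long axis 77.4°, so yaw is -102.6.

```bash
python3 -c "
from h import *
go(.4335,-.3262,.024,-102.6)"
```

```text
t 15.38 pos [ 0.4197 -0.2597  0.1984] yaw -90.05 q6 0.15 w 0.0434 | shift [ 66.5 -13.9 174.4] turn 0.219
```

```bash
python3 -m jog '[[0.25,[35,-7,0],0.12],[0.25,[66,-13.5,15],0.219],[0.25,[66,-13.5,60],0.219],[0.25,[66,-13.5,100],0.219],[0.25,[66,-13.5,130],0.219],[0.25,[66,-13.5,152],0.219],[0.25,[66,-13.5,165],0.219],[0.25,[66,-13.5,172],0.219],[0.25,[66,-13.5,175],0.219],[0.25,[66,-13.5,175],0.219],[-0.5,[66,-13.5,175],0.219],[-0.5,[66,-13.5,175],0.219],[-0.5,[66,-13.5,175],0.219],[-0.5,[66,-13.5,175],0.219],[-0.5,[66,-13.5,175],0.219],[-0.5,[66,-13.5,175],0.219]]' 35
python3 -c "
from h import *
go(.613,.205,.12,-178.6)"
```

```text
t: 17.38
eef_pos: [0.4329, -0.3258, 0.0241]
ee_rot: [-3.141, -0.0, -1.791]
force: [-0.1, 1.8, 5.2]
width: 0.0293
gripper_force: 35.0
t 17.38 pos [ 0.4329 -0.3258  0.0241] yaw -102.6 q6 0.06 w 0.0293 | shift [-557.3  -60.   -95.9] turn 1.327
```

```bash
python3 -m jog '[[-0.5,[0,0,-15],0],[-0.5,[0,0,-45],0],[-0.5,[0,0,-80],0],[-0.5,[-20,-2,-100],0.05],[-0.5,[-60,-6,-100],0.15],[-0.5,[-105,-11,-100],0.25],[-0.5,[-155,-17,-100],0.36],[-0.5,[-205,-22,-100],0.48],[-0.5,[-255,-27,-100],0.6],[-0.5,[-305,-33,-100],0.72],[-0.5,[-355,-38,-100],0.84],[-0.5,[-405,-44,-100],0.96],[-0.5,[-450,-48,-100],1.08],[-0.5,[-490,-53,-100],1.19],[-0.5,[-525,-57,-100],1.28],[-0.5,[-550,-59,-100],1.327],[-0.5,[-557.5,-60,-100],1.327],[-0.5,[-557.5,-60,-100],1.327],[-0.5,[-557.5,-60,-100],1.327]]'
python3 -c "
from h import *
go(.613,.205,.0285,-178.6)"
```

```text
t: 19.75
eef_pos: [0.6125, 0.2043, 0.1238]
ee_rot: [-3.141, -0.001, -3.118]
force: [0.2, 0.2, -2.1]
width: 0.0299
gripper_force: 35.0
t 19.75 pos [0.6125 0.2043 0.1238] yaw -178.65 q6 -2.17 w 0.0299 | shift [-0.5  0.7 95.3] turn -0.001
```

```bash
python3 -m jog '[[-0.5,[0,0,30],0],[-0.5,[0,0,58],0],[-0.5,[0,0,76],0],[-0.5,[0,0,86],0],[-0.5,[0,0,92],0],[-0.5,[0,0,94.5],0],[-0.5,[0,0,95.5],0],[-0.5,[0,0,95.5],0],[-0.5,[0,0,95.5],0]]'
```

```text
t: 20.88
eef_pos: [0.6131, 0.2054, 0.0287]
ee_rot: [3.141, 0.001, -3.118]
force: [0.4, 0.7, -1.9]
width: 0.0299
gripper_force: 35.0
```

```bash
python3 -m jog '[[-0.5,[0,0,0.4],0],[-0.5,[0,0,0.8],0],[-0.5,[0,0,0.8],0]]'
```

```text
t: 21.25
eef_pos: [0.6131, 0.2053, 0.0281]
ee_rot: [3.141, 0.0, -3.118]
force: [-2.5, -0.1, 6.0]
width: 0.0296
gripper_force: 35.0
```

```bash
python3 -c "
from h import *
go(.44,.39,.2,-90)"
python3 -m jog '[[-0.2,[0,0,0.5],0],[0,[0,0,0.5],0],[0.18,[0,0,0.5],0],[0.18,[0,0,0.5],0],[0.18,[0,0,-15],0],[0.18,[0,0,-60],0],[0.18,[0,0,-110],0],[0.18,[0,0,-150],0]]'
python3 -c "
from h import *
go(.44,.39,.2,-90)"
```

```text
t 21.25 pos [0.6131 0.2053 0.0281] yaw -178.62 q6 -2.17 w 0.0296 | shift [ 168.6  188.8 -171.9] turn -1.547
t: 22.25
eef_pos: [0.6134, 0.2053, 0.1811]
ee_rot: [3.14, 0.002, -3.118]
force: [0.5, 0.3, 0.1]
width: 0.0521
gripper_force: 0.0
t 22.25 pos [0.6134 0.2053 0.1811] yaw -178.62 q6 -2.17 w 0.0521 | shift [168.9 188.8 -18.9] turn -1.547
```

```bash
python3 -m jog '[[0.18,[20,22,-20],-0.18],[0.18,[45,50,-20],-0.36],[0.18,[70,78,-20],-0.54],[0.18,[95,106,-20],-0.72],[0.18,[120,134,-20],-0.9],[0.18,[140,157,-20],-1.08],[0.18,[155,174,-20],-1.26],[0.18,[165,185,-20],-1.44],[0.18,[169,189,-20],-1.547],[0.18,[169,189,-20],-1.547],[0.18,[169,189,-20],-1.547],[0.18,[169,189,-20],-1.547]]'
python3 - <<'E'
from h import *
f=optics.grab_frame("wrist");cv2.imwrite("pics/w4.png",f["color"][:,:,::-1])
go(.44,.39,.2,-90)
E
```

```text
t: 23.75
eef_pos: [0.4398, 0.3899, 0.1977]
ee_rot: [-3.141, 0.0, -1.573]
force: [0.1, 0.4, -0.2]
width: 0.0517
gripper_force: 0.0
t 23.8 pos [0.4397 0.3899 0.1976] yaw -90.09 q6 -1.06 w 0.0516 | shift [-0.1 -0.3 -2.4] turn -0.002
```

View pics/w4.png

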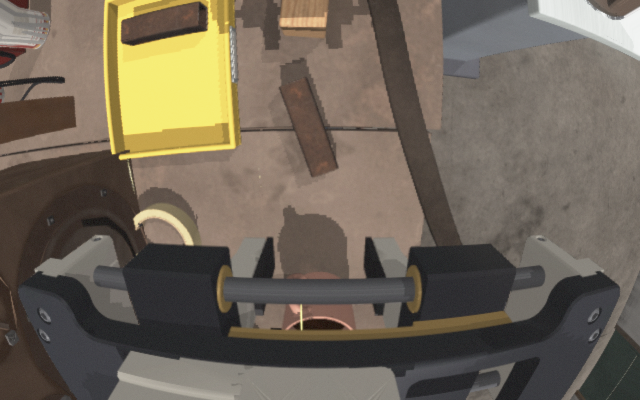

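Tube A sits in the yellow tray at (165,24), and the second tube is at (308,125). I'll measure the tube and check the machine's corner at (130,150).

Run:
```python
from h import *
f=optics.grab_frame("wrist")
face(f,(262,58,350,192),.03,lambda H,S,V:(S>69)&(V<145)&(V>70),"pics/t2.png")
for z in(0,.1,.2):print(z,P(f,[(130,152),(75,98),(75,128)],z,True).round(3).tolist())
g=optics.grab_frame("top")
for z in(0,.1,.2,.3):print(z,P(g,[(228,157),(222,110)],z).round(3).tolist())
```

```text
(array([450. , 331.3]), 99.3, 27.8, -70.7)
0 [[0.679, 0.353, 0.0], [0.772, 0.271, 0.0], [0.776, 0.313, 0.0]]
0.1 [[0.609, 0.34, 0.1], [0.674, 0.282, 0.1], [0.678, 0.311, 0.1]]
0.2 [[0.539, 0.326, 0.2], [0.577, 0.292, 0.2], [0.579, 0.309, 0.2]]
0 [[0.679, 0.342, 0.0], [0.86, 0.368, 0.0]]
0.1 [[0.651, 0.322, 0.1], [0.82, 0.346, 0.1]]
0.2 [[0.623, 0.301, 0.2], [0.781, 0.324, 0.2]]
0.3 [[0.595, 0.28, 0.3], [0.741, 0.302, 0.3]]
```

View pics/t2.png

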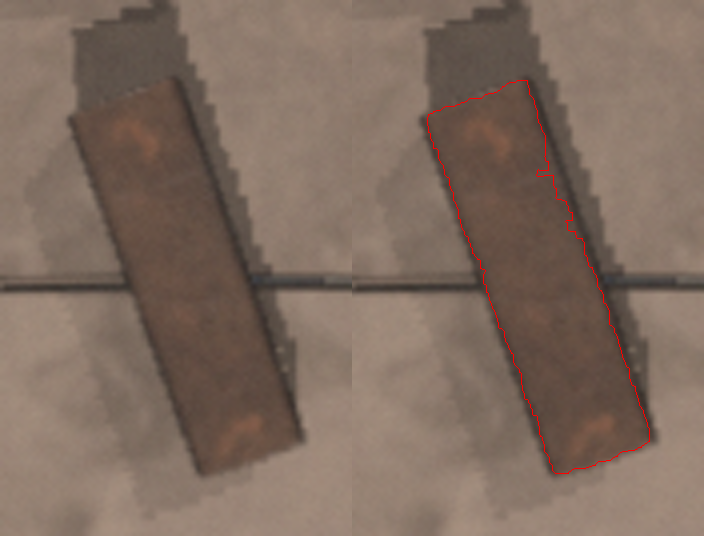

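The tube fits at 99 x 28 mm, centre (.450,.3313), long axis -70.7°. The machine begins at x≈.68, y≈.35, so I'll place tube B nearer the tray's centre.

```bash
python3 -c "
from h import *
go(.450,.3313,.024,-70.7)"
```

```text
t 23.9 pos [0.4397 0.3899 0.1975] yaw -90.06 q6 -1.06 w 0.0513 | shift [ 58.6 -10.4 173.5] turn -0.338
```

```bash
python3 -m jog '[[0.25,[25,-5,0],-0.16],[0.25,[50,-10,0],-0.3],[0.25,[58.5,-10.5,25],-0.338],[0.25,[58.5,-10.5,65],-0.338],[0.25,[58.5,-10.5,105],-0.338],[0.25,[58.5,-10.5,133],-0.338],[0.25,[58.5,-10.5,153],-0.338],[0.25,[58.5,-10.5,166],-0.338],[0.25,[58.5,-10.5,172],-0.338],[0.25,[58.5,-10.5,174],-0.338],[0.25,[58.5,-10.5,174],-0.338],[-0.5,[58.5,-10.5,174],-0.338],[-0.5,[58.5,-10.5,174],-0.338],[-0.5,[58.5,-10.5,174],-0.338],[-0.5,[58.5,-10.5,174],-0.338],[-0.5,[58.5,-10.5,174],-0.338],[-0.5,[58.5,-10.5,174],-0.338]]' 35
python3 -c "
from h import *
go(.6,.285,.12,-178.6)"
```

```text
t: 26.02
eef_pos: [0.4501, 0.3318, 0.0237]
ee_rot: [-3.141, 0.0, -1.233]
force: [-0.8, -0.0, 4.4]
width: 0.0297
gripper_force: 35.0
t 26.02 pos [0.4501 0.3318 0.0237] yaw -70.63 q6 -0.65 w 0.0297 | shift [  93.8 -125.9  -96.3] turn 1.884
```

```bash
python3 -m jog '[[-0.5,[0,0,-15],0],[-0.5,[0,0,-45],0],[-0.5,[0,0,-80],0.05],[-0.5,[5,-7,-96],0.17],[-0.5,[12,-16,-96],0.33],[-0.5,[20,-27,-96],0.5],[-0.5,[29,-39,-96],0.67],[-0.5,[38,-51,-96],0.84],[-0.5,[47,-63,-96],1.01],[-0.5,[56,-75,-96],1.18],[-0.5,[65,-87,-96],1.35],[-0.5,[74,-99,-96],1.52],[-0.5,[82,-110,-96],1.68],[-0.5,[89,-119,-96],1.8],[-0.5,[94,-126,-96],1.884],[-0.5,[94,-126,-96],1.884],[-0.5,[94,-126,-96],1.884],[-0.5,[94,-126,-96],1.884]]'
python3 -c "
from h import *
go(.6,.285,.0285,-178.6)"
```

```text
t: 28.28
eef_pos: [0.5996, 0.2848, 0.1196]
ee_rot: [-3.142, -0.0, -3.115]
force: [-0.0, 0.2, -2.8]
width: 0.0298
gripper_force: 35.0
t 28.27 pos [0.5996 0.2848 0.1196] yaw -178.5 q6 -2.28 w 0.0298 | shift [-0.4  0.2 91.1] turn 0.002
```

```bash
python3 -m jog '[[-0.5,[0,0,30],0],[-0.5,[0,0,56],0],[-0.5,[0,0,73],0],[-0.5,[0,0,83],0],[-0.5,[0,0,88.5],0],[-0.5,[0,0,91],0],[-0.5,[0,0,92],0],[-0.5,[0,0,92],0]]'
```

```text
t: 29.28
eef_pos: [0.6003, 0.2849, 0.0279]
ee_rot: [3.141, 0.001, -3.117]
force: [-0.4, 0.2, -2.9]
width: 0.0298
gripper_force: 35.0
```

```bash
python3 -m jog '[[-0.5,[0,0,0.4],0],[-0.5,[0,0,0.7],0],[-0.5,[0,0,0.7],0]]'
```

```text
t: 29.65
eef_pos: [0.6003, 0.2849, 0.0277]
ee_rot: [3.141, 0.001, -3.117]
force: [-2.1, -0.4, 6.2]
width: 0.0299
gripper_force: 35.0
```

```bash
python3 -m jog '[[-0.2,[0,0,0.5],0],[-0.1,[0,0,0.5],0],[0,[0,0,0.5],0],[0,[0,0,0.5],0],[0,[0,0,-15],0],[0,[0,0,-60],0],[0,[0,0,-110],0],[0,[0,0,-165],0],[0,[0,0,-180],0],[0,[0,0,-180],0]]'
python3 -c "
from h import *
go(.45,.25,.22,-90)"
```

```text
t: 30.9
eef_pos: [0.6004, 0.2851, 0.2089]
ee_rot: [3.139, 0.003, -3.117]
force: [0.1, 0.8, -0.5]
width: 0.0437
gripper_force: 0.0
t 30.9 pos [0.6004 0.2851 0.2089] yaw -178.58 q6 -2.28 w 0.0437 | shift [151.2 -31.4 -11.1] turn -1.546
```

```bash
python3 -m jog '[[0.5,[20,-4,-11],-0.18],[0.5,[45,-9,-11],-0.36],[0.5,[70,-15,-11],-0.54],[0.5,[95,-20,-11],-0.72],[0.5,[115,-24,-11],-0.9],[0.5,[130,-27,-11],-1.08],[0.5,[145,-30,-11],-1.26],[0.5,[151,-31,-11],-1.44],[0.5,[151,-31,-11],-1.546],[0.5,[151,-31,-11],-1.546],[0.5,[151,-31,-11],-1.546],[0.5,[151,-31,-11],-1.546]]'
python3 - <<'E'
from h import *
f=optics.grab_frame("wrist");cv2.imwrite("pics/w5.png",f["color"][:,:,::-1])
h=cv2.cvtColor(f["color"],cv2.COLOR_RGB2HSV)
print([h[110,u].tolist() for u in range(270,370,6)])
go(.45,.25,.22,-90)
E
```

```text
t: 32.4
eef_pos: [0.4498, 0.2499, 0.2173]
ee_rot: [3.141, -0.001, -1.572]
force: [0.6, -0.0, 0.1]
width: 0.0654
gripper_force: 0.0
[[13, 63, 155], [14, 62, 160], [13, 60, 135], [12, 67, 145], [12, 64, 91], [18, 89, 235], [18, 92, 232], [17, 90, 232], [18, 92, 233], [17, 94, 235], [19, 86, 239], [18, 93, 237], [13, 60, 145], [13, 59, 151], [13, 61, 151], [14, 65, 157], [11, 70, 165]]
t 32.45 pos [0.4498 0.2499 0.2175] yaw -90.07 q6 -0.89 w 0.0658 | shift [-0.1 -0.2 -2.5] turn -0.001
```

View pics/w5.png

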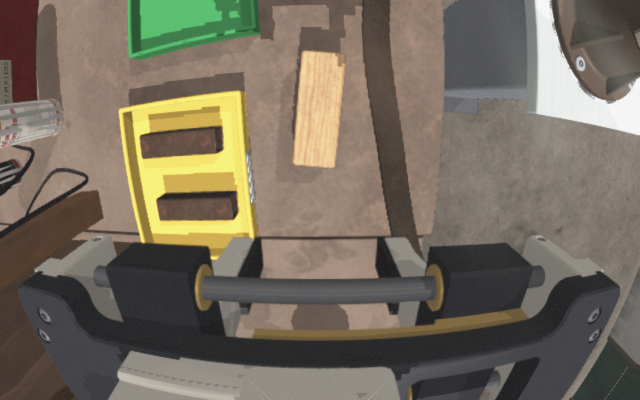

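Both tubes lie flat in the yellow tray at (181,142) and (198,206). The timber's top face is around (320,108).

Run:
```python
from h import *
f=optics.grab_frame("wrist")
face(f,(280,30,365,190),.045,lambda H,S,V:(S>70)&(V>190))
K=f["cam_to_world"];print(K[:3,3].round(3))
print("strip",P(f,[(368,108)],0,True).round(3))
```

```text
(array([450. , 172.8]), 118.5, 44.0, 84.9)
[0.45  0.166 0.361]
strip [[0.393 0.171 0.   ]]
```

```bash
python3 -c "
from h import *
go(.450,.173,.030,-95.1)"
```

```text
t 32.5 pos [0.4498 0.2499 0.2176] yaw -90.05 q6 -0.89 w 0.0658 | shift [ 76.9  -0.2 187.6] turn 0.088
```

```bash
python3 -m jog '[[0.36,[35,0,0],0.088],[0.36,[68,0,0],0.088],[0.36,[77,0,20],0.088],[0.36,[77,0,60],0.088],[0.36,[77,0,105],0.088],[0.36,[77,0,140],0.088],[0.36,[77,0,163],0.088],[0.36,[77,0,178],0.088],[0.36,[77,0,185],0.088],[0.36,[77,0,187.5],0.088],[0.36,[77,0,187.5],0.088],[-0.1,[77,0,187.5],0.088],[-0.1,[77,0,187.5],0.088],[-0.1,[77,0,187.5],0.088],[-0.1,[77,0,187.5],0.088],[-0.1,[77,0,187.5],0.088]]' 30
python3 -c "
from h import *
go(.6,-.011,.13,-85.4)"
```

```text
t: 34.5
eef_pos: [0.4501, 0.1732, 0.0307]
ee_rot: [-3.141, 0.0, -1.659]
force: [-1.9, -0.5, 5.6]
width: 0.045
gripper_force: 30.0
t 34.5 pos [0.4501 0.1732 0.0307] yaw -95.03 q6 -0.86 w 0.045 | shift [ 170.4 -165.5  -99.3] turn -0.168
```

```bash
python3 -m jog '[[-0.1,[0,0,-15],0],[-0.1,[0,0,-45],0],[-0.1,[0,0,-80],0],[-0.1,[12,-12,-99],-0.03],[-0.1,[38,-37,-99],-0.06],[-0.1,[70,-68,-99],-0.09],[-0.1,[102,-99,-99],-0.12],[-0.1,[132,-128,-99],-0.15],[-0.1,[155,-150,-99],-0.168],[-0.1,[168,-163,-99],-0.168],[-0.1,[170.5,-165.5,-99],-0.168],[-0.1,[170.5,-165.5,-99],-0.168],[-0.1,[170.5,-165.5,-99],-0.168]]'
python3 -c "
from h import *
go(.6,-.011,.035,-85.4)"
```

```text
t: 36.12
eef_pos: [0.5992, -0.0106, 0.1293]
ee_rot: [3.141, 0.0, -1.49]
force: [0.0, -0.1, -4.1]
width: 0.0447
gripper_force: 30.0
t 36.12 pos [ 0.5992 -0.0106  0.1293] yaw -85.37 q6 -0.23 w 0.0447 | shift [ 0.5 -0.8 94.3] turn 0.0
```

```bash
python3 -m jog '[[-0.1,[0,0,30],0],[-0.1,[0,0,58],0],[-0.1,[0,0,76],0],[-0.1,[0,0,86],0],[-0.1,[0,0,91.5],0],[-0.1,[0,0,94],0],[-0.1,[0,0,94.5],0],[-0.1,[0,0,94.5],0]]'
```

```text
t: 37.12
eef_pos: [0.6, -0.0113, 0.0353]
ee_rot: [-3.141, 0.0, -1.491]
force: [-1.2, 0.5, -2.3]
width: 0.0446
gripper_force: 30.0
```

```bash
python3 -m jog '[[-0.1,[0,0,0.4],0],[-0.1,[0,0,0.7],0],[-0.1,[0,0,0.7],0]]'
```

```text
t: 37.5
eef_pos: [0.6, -0.0114, 0.0348]
ee_rot: [-3.141, -0.0, -1.491]
force: [-2.1, -0.1, 5.4]
width: 0.0448
gripper_force: 30.0
```

Contact with the tray floor. I'll release, rise, and move back toward the robot's side so the top camera sees clearly.

```bash
python3 -m jog '[[0.15,[0,0,0.3],0],[0.3,[0,0,0.3],0],[0.36,[0,0,0.3],0],[0.36,[0,0,0.3],0],[0.36,[0,0,-15],0],[0.36,[0,0,-60],0],[0.36,[0,0,-110],0],[0.36,[0,0,-165],0],[0.36,[0,50,-190],0],[0.36,[0,100,-190],0],[0.36,[0,150,-190],0],[0.36,[0,170,-190],0],[0.36,[0,170,-190],0],[0.36,[0,170,-190],0]]'
python3 - <<'E'
from h import *
a=optics.grab_frame("top")["color"][130:260,130:510]
b=optics.grab_frame("wrist")["color"]
cv2.imwrite("pics/fin.png",np.vstack([cv2.resize(a,(640,219),interpolation=cv2.INTER_CUBIC),cv2.resize(b,(608,380))[:, :] if 0 else cv2.copyMakeBorder(cv2.resize(b,(590,369)),0,0,25,25,0)])[:,:,::-1])
E
```

```text
t: 39.25
eef_pos: [0.4314, -0.0247, 0.2247]
ee_rot: [-3.14, 0.0, -1.49]
force: [0.1, -0.1, -0.1]
width: 0.0594
gripper_force: 0.0
```

View pics/fin.png

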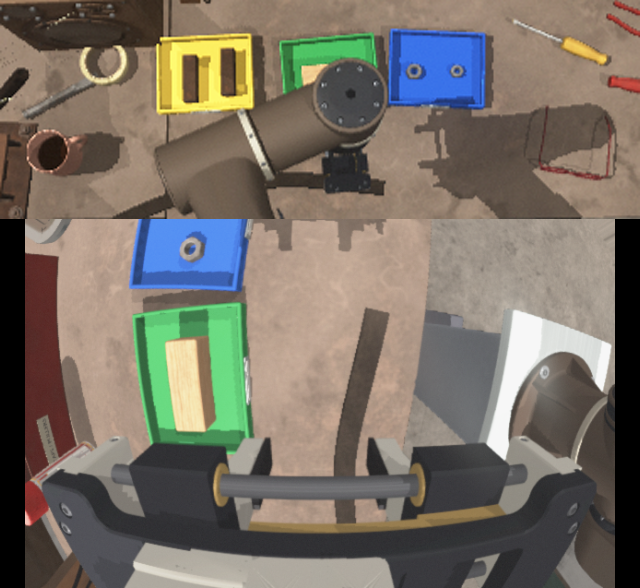

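The final view shows both tubes in yellow (190,78 and 228,70), both nuts in blue (414,71 and 457,71) and the timber flat in green. The mug and spectacles look undisturbed.

```bash
python3 -c "
from station import order
print(order.job_done())"
```

```text
the job is handed in; nothing more can be done
None
```

The job is handed in: both nuts are in the blue tray, both tube offcuts in the yellow tray and the wooden block in the green tray, each set down flat, with the mug and spectacles not touched (about 39 s of the 141 s used).

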